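# Tidy the breakfast carousel and present the red-lidded jar

## Task

Tidy the breakfast carousel: put the two stray blue coffee capsules in its black bin and stand the little marmalade jar upright in its white bin. Then grip the carousel's centre handle and turn it, without spinning it fast, until the jar with the red lid faces straight to the front (towards the robot's edge of the worktop), and finish still gripping the handle and holding the carousel still there, so that the jar can be taken. Leave the storage jars standing in their wells and everything else on the worktop where it is.

Things in the scene. Friction and masses are not known exactly. Their poses are not given: they have to be found in the camera images.
- carousel_base: black round foot of the carousel, 210 mm across, fixed to the worktop, never turned; origin on the turning axis at worktop height, axes parallel to the world's. Front is its -x direction, towards the robot's edge of the worktop: a jar faces front when it stands on the -x side of the axis, at the same y as the axis
- carousel: turning wooden tray, 310 mm across, 14 mm thick; turns either way without stops, light friction (0.06 N m), stays where left. Origin on the turning axis at its underside, 18 mm above the worktop, z up. It carries 6 places, 105 mm from the axis; in its own frame, anticlockwise from its x axis: black bin at 150 degrees, white bin at 210, jar wells (rims 12 mm high) at -90, -30, 30, 90
- handle: flat black grip on a steel post in the middle of the tray, turning with it: 60 mm long along the tray's x axis, 16 mm thick along its y axis, 34 mm tall (107 to 141 mm above the worktop; the storage jars' lids end at 124 mm). Pinch its 16 mm thickness from above and turn. Origin: middle of its underside, on the turning axis; axes as the tray's
- grip (a point): middle of the handle's grip, on the turning axis, 126 mm above the worktop; axes as the tray's (x along the grip's 60 mm length)
- capsule_bin (a point): middle of the floor of the black wedge bin (for capsules), 107 mm from the turning axis, 32 mm above the worktop; axes as the tray's. Walls 3 mm thick, 36 mm high (rims 68 mm above the worktop); inside it reaches from 68 to 145 mm from the axis, about 105 mm wide across its middle, 66 mm wide at its end near the axis
- jam_bin (a point): middle of the floor of the white wedge bin (for the marmalade jar); same size as the black bin, next to it
- capsule1: blue aluminium coffee capsule, 28.5 mm tall, 14 g, standing loose on the worktop on its 37 mm wide flange (2 mm thick); above the flange its body tapers from 30 to 24 mm across at 24 mm height, then to a rounded tip. Origin: centre of the flange's underside, z up through the tip
- capsule2: blue aluminium coffee capsule, 28.5 mm tall, 14 g, standing loose on the worktop on its 37 mm wide flange (2 mm thick); above the flange its body tapers from 30 to 24 mm across at 24 mm height, then to a rounded tip. Origin: centre of the flange's underside, z up through the tip
- capsule1_mid (a point): centre of capsule1, 14 mm above its flange's underside
- capsule2_mid (a point): centre of capsule2, 14 mm above its flange's underside
- jam_jar: little orange marmalade jar with a brass lid, 43 mm across, 45 mm tall, 85 g, standing loose on the worktop. Origin: centre of its underside
- jam_jar_mid (a point): centre of the marmalade jar, 22.5 mm above its underside
- red_jar: storage jar, clear glass, 50 mm across and 92 mm tall, pale sugar inside, a white label band and a RED lid: the marked jar; it stands loose in one of the four round wells of the carousel (its centre 105 mm from the turning axis). Origin: centre of its underside
- oat_jar: storage jar, clear glass, 50 mm across and 92 mm tall, oats inside, metal lid; it stands loose in one of the four round wells of the carousel (its centre 105 mm from the turning axis). Origin: centre of its underside
- cocoa_jar: storage jar, clear glass, 50 mm across and 92 mm tall, cocoa inside, metal lid; it stands loose in one of the four round wells of the carousel (its centre 105 mm from the turning axis). Origin: centre of its underside
- bean_jar: storage jar, clear glass, 50 mm across and 92 mm tall, dark coffee beans inside, metal lid; it stands loose in one of the four round wells of the carousel (its centre 105 mm from the turning axis). Origin: centre of its underside
- mug: blue mug, 82 mm across, 95 mm tall, on the left; a bystander. Origin: centre of its underside
- can1: orange food can, 74 mm across, 110 mm tall, to the right of the carousel; a bystander. Origin: centre of its underside
- can2: orange food can as can1; a bystander
- spoon: wooden-handled steel scoop spoon, 170 mm long, lying flat at the right; a bystander. Origin under its middle
There are look-alikes about, which are no part of the job. What is shaped like the capsule2 but green or pink is not meant.

How it is judged:
By the outcome, as a careful person would: the job done as asked, in the order asked, and still so for the second after the job is handed in, while the arm keeps its last pose, push and grip.
It also fails if it takes over 72 s, if anything falls off the work surface, if the arm or the gripper's body presses on something with over 40 N, if the wrist force passes 120 N, or if a joint passes its speed limit or range.

## Robot

A 6-joint arm with a two-finger parallel gripper is mounted at the origin on the work surface. World frame = base frame: x ahead of the robot, y to its left, z up, the work surface at z = 0. Lengths are in m, angles in rad, forces in N, time in s.
With the tool pointing down it reaches from about 0.3 to 0.75 m from the base axis. Payload 8.5 kg.
Tool frame: the origin (TCP) lies midway between the tips of the shut fingers; the grasp point (between the pads) lies 19 mm behind it; z points along the fingers, y is the line along which they close (so a half turn about z gives the same grasp; the last joint's range is limited). The gripper opens to 88 mm and grips with 3 to 60 N. Pads are 18 mm wide; open, the fingers measure 123 mm over their backs; the gripper's body (75 mm by 187 mm) begins 45 mm behind the grasp point.
Start: joints at [-1.397, 0.381, 1.297, -0, 1.464, -0.215], TCP at [0.208, -0.509, 0.209] pointing down, gripper open.
Joint ranges: [-3.11, 3.11], [-0.89, 2.33], [0.22, 2.48], [-1.42, 4.56], [0.17, 2.85], [-2.88, 2.88]. Speed limits (rad/s): [2.39, 2.39, 3.14, 3.14, 3.14, 3.14].

## Interface

Orientations are given as a unit quaternion [x, y, z, w].
In Python, from rig import * gives the robot as it stands.
- The arm moves only by the tool servo_tool, never from a script. Its argument "series" is a list of rows, each a list of 3 entries, a list of its own where there are three numbers: the shift along the tool's x, y, z in normalised numbers (1 is 0.5 m), then the turn, a rotation vector about the tool's x, y, z in fractions of the full range, 1 being pi rad, then the opening, from 0 (shut) to 1 (fully open). In form: [[[x, y, z], [ax, ay, az], claw], ...]. A call has 1 to 12 rows; each row is the pose to reach, as a shift and turn from the pose commanded when the call began, along the tool's axes at that moment; what a row does not reach only later rows make up. A row lasts 1/12 s, in which the tool goes at most 41.7 mm and 7.16 degrees, less where a joint would pass 70% of its speed; a pose out of reach is approached as far as the arm can. A shift or turn number past 1, either way, is cut back to 1. A call with a gripper value outside its range is refused whole. The fingers move at their own pace and stop on an object; the grip force is fixed at half the most. Time passes only in rows, so rows that repeat a pose let the fingers close. It gives the time, the measured TCP pose, the force, the opening and the grip force at its end, in the units of the state.
- sense(): the state, without advancing time (a new reading comes with each control period).
- get_image(name): name is "scene" or "side" or "wrist"; returns (picture, depth): 400x640x3 uint8, red, green, blue; 400x640 float32, m along the optical axis (not along the pixel's ray), 0 where there is no reading.
- calibration(name): a dict with "K" (3x3 intrinsics, pixels), "position" and "attitude" of the camera in the world. Camera axes: x right, y up, looking along -z (the intrinsics and any distortion apply to the point x, -y, -z); pixel columns grow to the right and rows downward; lengths in m; the calibration is good to about 2 mm. A picture is of the moment at which its call begins: read the wrist's pose just before it. calibration takes no time and is no camera call; for the wrist camera it gives the pose at the moment of the call.
- sign_off(): hands the job in; it is judged then, once.
The state is a dict: "time": time; "q": joint angles; "joint_velocities": joint speeds; "joint_efforts": joint torques, N m; "tool_pos": TCP position; "ee_rot": TCP orientation; "wrist_force": force on the tool from outside, world axes, zero at the start; "torque": the same for the moment, N m; "opening": finger opening in m; "gripper_force": force on a finger pad.
Only numpy, scipy, OpenCV 4.12 (cv2) and the standard library are available. Lean on these libraries where they do the work, as an engineer would, in place of code of your own. Each camera call takes 0.05 s, during which the arm holds its last target. There are 200 camera calls.

## Working session

There is one attempt and no reset: what is moved stays moved. The work goes in short steps, Python scripts to look and compute and a tool call to move; the robot and the scene stay as the last step left them, time stands still between calls to the robot, and variables do not carry over. Pictures are saved under pics/ and viewed, at most 10 in all, crops included, and the job is handed in when it is done.

Besides the shell and the picture viewer there is one more tool, called after "Emit:" as a command line: name --argument value ..., lists and objects as JSON in quotes. servo_tool: Moves the arm, as the interface text tells. Its arguments: {"type":"object","properties":{"series":{"type":"array"}},"required":["series"]}

```bash
mkdir -p pics
cat > h.py <<'E'
from rig import *
import numpy as np, cv2
from scipy.spatial.transform import Rotation as R
def cam(n):
    c=calibration(n); a=np.array(c["attitude"],float)
    M=a if a.shape==(3,3) else R.from_quat(a).as_matrix()
    return np.array(c["K"]),np.array(c["position"]),M,c
def ray(n,u,v):
    K,p,M,c=cam(n)
    d=np.linalg.inv(K)@[u,v,1]; d=M@np.array([d[0],-d[1],-d[2]]); return p,d
def onplane(n,u,v,z):
    p,d=ray(n,u,v); return p+d*(z-p[2])/d[2]
def cloud(n,dep):
    K,p,M,c=cam(n); v,u=np.mgrid[:400,:640]
    x=(u-K[0,2])/K[0,0]*dep; y=(v-K[1,2])/K[1,1]*dep
    return np.stack([x,-y,-dep],-1)@M.T+p
def save(n,img): cv2.imwrite(f"pics/{n}.png",img[...,::-1])
E
python3 - <<'E'
from h import *
ims=[]
for n in("scene","side"):
    im,d=get_image(n); np.savez(f"{n}0.npz",im=im,d=d); save(n+"0",im); print(n,cam(n)[3])
print(sense())
E
```

```text
scene {'K': array([[517.47586886,   0.        , 327.92360548],
       [  0.        , 517.47586886, 194.20582824],
       [  0.        ,   0.        ,   1.        ]]), 'position': array([ 1.02231297, -0.8400397 ,  1.23759528]), 'attitude': array([0.33289903, 0.08391196, 0.22765262, 0.91121419])}
side {'K': array([[474.45291315,   0.        , 321.16506632],
       [  0.        , 474.45291315, 193.44336579],
       [  0.        ,   0.        ,   1.        ]]), 'position': array([ 0.07840612, -0.73102261,  1.17682764]), 'attitude': array([ 0.31808123, -0.10505575, -0.27735368,  0.90047907])}
{'time': 0.1, 'q': array([-1.39731652e+00,  3.81121518e-01,  1.29811359e+00, -1.37751536e-05,
        1.46358595e+00, -2.15302231e-01]), 'joint_velocities': array([ 0.00101974, -0.00283954, -0.00404386,  0.00030846, -0.0002059 ,
        0.00046559]), 'joint_efforts': array([ 5.43393500e-03, -4.38647497e+01, -2.24909449e+01,  7.15787290e-02,
        3.42642877e-02, -8.22300444e-05]), 'tool_pos': array([ 0.20842964, -0.50868702,  0.20832742]), 'ee_rot': array([ 9.81165159e-01,  1.93169751e-01,  5.99677062e-06, -6.14214699e-04]), 'wrist_force': array([0.44879752, 0.1113811 , 0.07741724]), 'torque': array([-0.08675684,  0.01197972, -0.0322891 ]), 'gripper_force': 0.0, 'opening': 0.0881882687414681}
```

View pics/scene0.png

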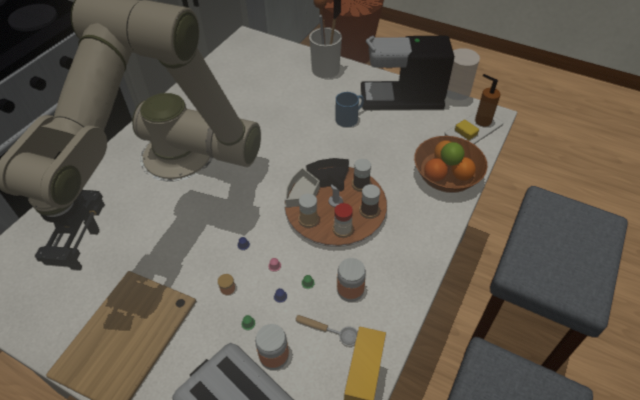

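View pics/side0.png

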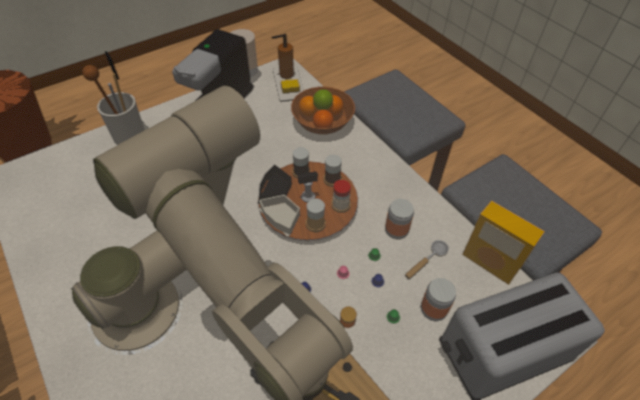

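Scene: blue capsules at (243,242) and (280,294). Look-alikes are pink (274,264) and green (308,280), (248,321). The marmalade jar is at (226,284), the red lid at (343,212) and the bins at (302,188) white, (328,172) black. Only the two blue ones fit the description; I'll measure them and confirm with one enlarged crop.

Run:
```python
from h import *
for n in("scene","side"):
    f=np.load(n+"0.npz"); im,d=f["im"],f["d"]; P=cloud(n,d)
    hsv=cv2.cvtColor(im,cv2.COLOR_RGB2HSV); H,S,V=[hsv[...,i].astype(int) for i in range(3)]
    area=(P[...,0]>.2)&(P[...,0]<.9)&(P[...,1]>-.55)&(P[...,1]<.3)&(d>0)&(P[...,2]<.16)
    ms={"blue":(H>105)&(H<135)&(S>90),"orange":(H>8)&(H<25)&(S>90)&(P[...,2]>.02),"red":((H<6)|(H>174))&(S>140)&(P[...,2]>.08),"wood":(H<20)&(S>80)&(P[...,2]>.02)&(P[...,2]<.045)}
    for k,m in ms.items():
        N,L,st,c=cv2.connectedComponentsWithStats((m&area).astype(np.uint8))
        for i in range(1,N):
            if st[i,4]<25: continue
            q=P[L==i]; print(n,k,c[i].round(1),st[i,4],"med",np.median(q,0).round(3),"lo",np.percentile(q,3,axis=0).round(3),"hi",np.percentile(q,97,axis=0).round(3),"hsv",[int(np.median(x[L==i])) for x in(H,S,V)])
im=np.load("scene0.npz")["im"]
a=cv2.resize(im[230:335,210:330],None,fx=4,fy=4,interpolation=cv2.INTER_CUBIC)
b=cv2.resize(im[145:250,275:355],None,fx=4,fy=4,interpolation=cv2.INTER_CUBIC)
save("crop0",np.hstack([a,b]))
```

```text
scene orange [435.7 173.8] 638 med [0.806 0.26  0.069] lo [0.739 0.219 0.035] hi [0.888 0.296 0.091] hsv [11, 160, 99]
scene orange [339.4 214.8] 2783 med [ 0.601 -0.001  0.032] lo [ 0.485 -0.101  0.027] hi [0.717 0.156 0.039] hsv [12, 123, 112]
scene orange [459.7 174.5] 92 med [0.874 0.297 0.06 ] lo [0.856 0.291 0.043] hi [0.892 0.3   0.077] hsv [12, 180, 90]
scene orange [225.5 282.3] 199 med [ 0.45  -0.347  0.044] lo [ 0.431 -0.363  0.022] hi [ 0.466 -0.328  0.049] hsv [19, 112, 124]
scene orange [350.1 291. ] 239 med [ 0.757 -0.224  0.051] lo [ 0.722 -0.231  0.028] hi [ 0.778 -0.195  0.076] hsv [10, 111, 85]
scene orange [274.4 359.9] 225 med [ 0.683 -0.473  0.051] lo [ 0.651 -0.483  0.028] hi [ 0.695 -0.438  0.074] hsv [10, 104, 83]
scene red [343.1 210.2] 193 med [ 0.642 -0.043  0.123] lo [ 0.622 -0.063  0.119] hi [ 0.662 -0.021  0.128] hsv [2, 164, 121]
scene wood [339.4 215. ] 2953 med [ 0.602 -0.002  0.032] lo [ 0.485 -0.101  0.027] hi [0.717 0.157 0.041] hsv [12, 123, 112]
scene wood [226.2 283.5] 151 med [ 0.453 -0.348  0.042] lo [ 0.43  -0.364  0.022] hi [ 0.467 -0.326  
[... 1665 characters left out ...]
.485 0.15  0.032] lo [0.465 0.136 0.028] hi [0.505 0.168 0.04 ] hsv [12, 92, 71]
side wood [270.9 224. ] 64 med [0.428 0.015 0.03 ] lo [ 0.423 -0.028  0.025] hi [0.44  0.065 0.036] hsv [12, 101, 101]
side wood [395.2 231.2] 101 med [ 0.713 -0.213  0.033] lo [ 0.705 -0.23   0.023] hi [ 0.742 -0.178  0.045] hsv [10, 125, 93]
side wood [481.9 259.8] 180 med [ 0.856 -0.422  0.034] lo [ 0.843 -0.471  0.021] hi [ 0.869 -0.372  0.044] hsv [18, 139, 88]
side wood [431.4 312.4] 110 med [ 0.626 -0.461  0.034] lo [ 0.62  -0.483  0.022] hi [ 0.651 -0.425  0.044] hsv [10, 125, 91]
side wood [347.6 316.8] 148 med [ 0.44  -0.349  0.042] lo [ 0.426 -0.365  0.023] hi [ 0.459 -0.329  0.045] hsv [18, 142, 132]
```

View pics/crop0.png

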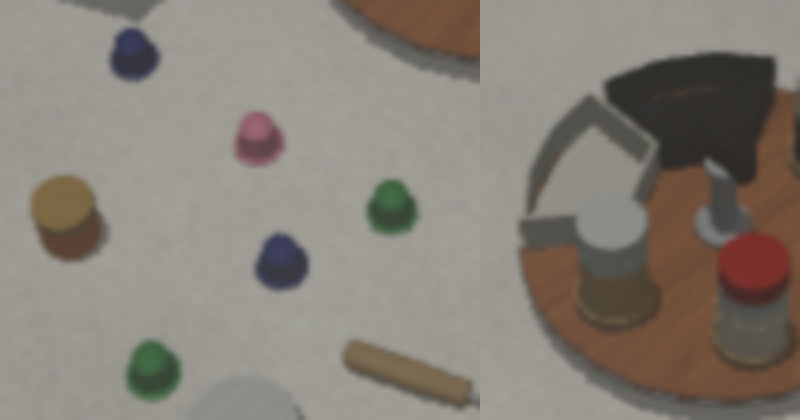

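The crop confirms the two dark blue capsules, with the pink and green ones separate. The tray shows the white bin on its left, the black bin behind and the red-lidded jar in front. Next, precise centres.

```bash
cat > m.py <<'E'
from h import *
def load(n):
    f=np.load(n+".npz"); im,d=f["im"],f["d"]; P=cloud(n.rstrip("0123456789"),d); P[d==0]=-9
    return im,d,P,cv2.cvtColor(im,cv2.COLOR_RGB2HSV).astype(int)
def comps(m,k=15):
    N,L,st,c=cv2.connectedComponentsWithStats(m.astype(np.uint8)); 
    return [(L==i,c[i]) for i in range(1,N) if st[i,4]>=k]
E
python3 - <<'E'
from m import *
for n in("scene0","side0"):
    im,d,P,h=load(n); H,S,V=h[...,0],h[...,1],h[...,2]; X,Y,Z=P[...,0],P[...,1],P[...,2]
    A=(X>.2)&(X<.8)&(Y>-.55)&(Y<.2)
    for m,c in comps(A&(Z>.012)&(Z<.055)&(Y<-.12)&(X<.72),12):
        q=P[m]; zt=np.percentile(q[:,2],98); t=q[q[:,2]>zt-.006]; mid=(t.min(0)+t.max(0))/2
        print(n,"obj",c.round(),m.sum(),"top",zt.round(4),t.mean(0).round(4),mid.round(4),"hsv",np.median(h[m],0))
    for m,c in comps(A&(Z>.117)&(Z<.132)&(Y>-.15),30):
        q=P[m]; q=q[q[:,2]>np.median(q[:,2])-.004]; (cx,cy),r=cv2.minEnclosingCircle(q[:,:2].astype(np.float32))
        print(n,"lid",c.round(),m.sum(),q.mean(0).round(4),(round(cx,4),round(cy,4),round(r,4)),np.median(h[m],0))
    m=A&(Z>.132)&(Z<.15)&(Y>-.1)&(Y<.15)&(X>.45)
    for m,c in comps(m,8):
        q=P[m]; print(n,"handle",c.round(),m.sum(),q.mean(0).round(4),cv2.minAreaRect(q[:,:2].astype(np.float32)))
    m=(H<20)&(S>70)&(Z>.024)&(Z<.038)&(X>.38)&(X<.75)&(Y>-.15)&(Y<.2); q=P[m][:,:2].astype(np.float32)
    print(n,"tray",cv2.minEnclosingCircle(cv2.convexHull(q)))
E
```

```text
scene0 obj [242. 241.] 72 top 0.0326 [ 0.4046 -0.2055  0.0293] [ 0.4036 -0.2064  0.0308] hsv [118.   59.5  85. ]
scene0 obj [273. 263.] 77 top 0.0319 [ 0.5204 -0.2253  0.0287] [ 0.5211 -0.2257  0.0292] hsv [174.  80. 141.]
scene0 obj [150. 307.] 3385 top 0.0226 [ 0.3057 -0.4883  0.019 ] [ 0.3035 -0.4833  0.0214] hsv [ 17.  91. 101.]
scene0 obj [225. 283.] 265 top 0.049 [ 0.4457 -0.3453  0.0457] [ 0.447  -0.3463  0.0474] hsv [ 19. 108. 124.]
scene0 obj [307. 280.] 82 top 0.0308 [ 0.6299 -0.2278  0.0272] [ 0.6298 -0.2289  0.0283] hsv [59.  75.  98.5]
scene0 obj [337. 287.] 14 top 0.0496 [ 0.7139 -0.2168  0.0471] [ 0.7126 -0.2151  0.0476] hsv [ 16.  32. 115.]
scene0 obj [279. 293.] 82 top 0.0313 [ 0.5864 -0.2999  0.0282] [ 0.5866 -0.2984  0.0286] hsv [118.   62.5  86.5]
scene0 obj [247. 321.] 101 top 0.0313 [ 0.5529 -0.4034  0.0281] [ 0.5533 -0.4037  0.0296] hsv [60. 75. 98.]
scene0 obj [307. 321.] 164 top 0.0231 [ 0.6871 -0.3321  0.02  ] [ 0.6888 -0.3314  0.0204] hsv [ 18.  85. 121.]
scene0 obj [274. 362.] 207 top 0.0538 [ 0.6793 -0.4662  0.0515] [ 0.6674 -0.456   0.0513] hsv [ 10. 101
[... 2224 characters left out ...]
83.]
side0 lid [301. 153.] 165 [0.6133 0.1356 0.1231] (0.6152, 0.1359, 0.0287) [ 24.  16. 148.]
side0 lid [333. 161.] 170 [0.6789 0.0536 0.1235] (0.6788, 0.0546, 0.0265) [ 24.  16. 149.]
side0 lid [308. 179.] 65 [0.5725 0.0335 0.1256] (0.5742, 0.0372, 0.029) [13. 48. 49.]
side0 lid [342. 187.] 193 [ 0.6406 -0.0438  0.1232] (0.6412, -0.0437, 0.0259) [  2. 176. 135.]
side0 lid [315. 206.] 222 [ 0.5371 -0.0596  0.123 ] (0.5369, -0.0597, 0.0262) [ 24.  15. 148.]
side0 handle [308. 175.] 105 [0.5747 0.0377 0.1382] ((0.5757424235343933, 0.039065659046173096), (0.020027341321110725, 0.05838354304432869), 69.63404846191406)
side0 tray ((0.5777258276939392, 0.038300372660160065), 0.15631403028964996)
```

Units first: shifts go in shares of 0.5 m and turns go in shares of pi rad. So 0.297 m is 0.594, 0.15 m is 0.3, -84 degrees is -0.4667.

Emit:
servo_tool --series '[[[0.05,-0.034,0],[0,0,-0.0389],0.6],[[0.1,-0.068,0],[0,0,-0.0778],0.6],[[0.15,-0.102,0],[0,0,-0.1167],0.6],[[0.2,-0.14,0],[0,0,-0.1556],0.6],[[0.25,-0.172,0],[0,0,-0.1944],0.6],[[0.3,-0.206,0],[0,0,-0.2333],0.6],[[0.35,-0.24,0],[0,0,-0.2722],0.6],[[0.4,-0.276,0],[0,0,-0.3111],0.6],[[0.45,-0.31,0],[0,0,-0.35],0.6],[[0.5,-0.344,0],[0,0,-0.3889],0.6],[[0.55,-0.38,0],[0,0,-0.4278],0.6],[[0.594,-0.412,0.04],[0,0,-0.4667],0.6]]'

```text
time: 1.1
tool_pos: [0.4071, -0.2051, 0.1911]
ee_rot: [0.597, 0.802, -0.0, 0.003]
wrist_force: [-0.0, -1.0, 0.3]
opening: 0.0527
gripper_force: 0.0
```

Scaled: -52.4 degrees is -0.2911.

Emit:
servo_tool --series '[[[0,0,0],[0,0,-0.0389],0.6],[[0,0,0],[0,0,-0.0778],0.6],[[0,0,0],[0,0,-0.1167],0.6],[[0,0,0],[0,0,-0.1556],0.6],[[0,0,0],[0,0,-0.1944],0.6],[[0,0,0],[0,0,-0.2333],0.6],[[0,0,0],[0,0,-0.2722],0.6],[[0,0,0],[0,0,-0.2911],0.6],[[0,0,0],[0,0,-0.2911],0.6],[[0,0,0],[0,0,-0.2911],0.6]]'

```text
time: 1.93
tool_pos: [0.4051, -0.2056, 0.1887]
ee_rot: [0.186, 0.983, 0.0, -0.0]
wrist_force: [0.7, -0.5, 0.5]
opening: 0.0532
gripper_force: 0.0
```

```bash
cat > go.py <<'E'
from h import *
import sys
s=sense(); M=R.from_quat(s["ee_rot"]).as_matrix()
print("t",s["time"],"tcp",np.round(s["tool_pos"],4),"yaw",np.degrees(np.arctan2(M[1,0],M[0,0])).round(2),"tilt",M[:,2].round(4),"open",round(s["opening"],4),"F",np.round(s["wrist_force"],1),s["gripper_force"],"q6",s["q"][5].round(2))
a=[float(x) for x in sys.argv[1:]]
for i in range(0,len(a),3):
    print(a[i:i+3],"->",np.round(M.T@(np.array(a[i:i+3])-s["tool_pos"]),4))
E
python3 go.py 0.405 -0.2045 0.06 0.405 -0.2045 0.009
```

```text
t 1.9333 tcp [ 0.4051 -0.2056  0.1887] yaw 158.55 tilt [-3.e-04  3.e-04 -1.e+00] open 0.0532 F [ 0.7 -0.5  0.5] 0.0 q6 -1.93
[0.405, -0.2045, 0.06] -> [0.0005 0.001  0.1287]
[0.405, -0.2045, 0.009] -> [0.0005 0.001  0.1797]
```

Scaled: 0.18 m is 0.36, 0.001 m is 0.002.

Emit:
servo_tool --series '[[[0,0.002,0.06],[0,0,0],0.6],[[0,0.002,0.13],[0,0,0],0.6],[[0,0.002,0.2],[0,0,0],0.6],[[0,0.002,0.26],[0,0,0],0.6],[[0,0.002,0.31],[0,0,0],0.6],[[0,0.002,0.344],[0,0,0],0.6],[[0,0.002,0.36],[0,0,0],0.6],[[0,0.002,0.36],[0,0,0],0.6],[[0,0.002,0.36],[0,0,0],0.0],[[0,0.002,0.36],[0,0,0],0.0],[[0,0.002,0.36],[0,0,0],0.0],[[0,0.002,0.36],[0,0,0],0.0]]'

```text
time: 2.93
tool_pos: [0.406, -0.2051, 0.0097]
ee_rot: [0.185, 0.983, -0.0, 0.001]
wrist_force: [0.1, -0.1, -1.4]
opening: 0.028
gripper_force: 0.0
```

Scaled: -0.18 m is -0.36, -0.17 m is -0.34.

Emit:
servo_tool --series '[[[0,0,0],[0,0,0],0.0],[[0,0,0],[0,0,0],0.0],[[0,0,-0.04],[0,0,0],0.0],[[0,0,-0.1],[0,0,0],0.0],[[0,0,-0.16],[0,0,0],0.0],[[0,0,-0.22],[0,0,0],0.0],[[0,0,-0.28],[0,0,0],0.0],[[0,0,-0.34],[0,0,0],0.0],[[0,0,-0.36],[0,0,0],0.0],[[0,0,-0.36],[0,0,0],0.0]]'

```text
time: 3.77
tool_pos: [0.4064, -0.2054, 0.1914]
ee_rot: [0.185, 0.983, -0.001, 0.002]
wrist_force: [0.2, -0.6, -0.6]
opening: 0.0007
gripper_force: 0.0
```

```bash
python3 - <<'E'
import numpy as np
ax=np.array([.5755,.0379]);a=np.radians(128.7);r=np.array([np.cos(a),np.sin(a)]);t=np.array([-r[1],r[0]])
print([(ax+.107*r+k*t).round(4) for k in(-.024,.024)]); a=np.radians(188.7); print((ax+.115*np.array([np.cos(a),np.sin(a)])).round(4))
E
python3 go.py 0.490 0.1065 0.19  0.490 0.1065 0.072
```

```text
[array([0.5273, 0.1364]), array([0.4899, 0.1064])]
[0.4618 0.0205]
t 3.7667 tcp [ 0.4064 -0.2054  0.1914] yaw 158.68 tilt [ 0.0042 -0.0037 -1.    ] open 0.0007 F [ 0.2 -0.6 -0.6] 0.0 q6 -1.93
[0.49, 0.1065, 0.19] -> [0.0355 0.321  0.0006]
[0.49, 0.1065, 0.072] -> [0.0362 0.3212 0.1186]
```

The fingers closed to nothing, so I need to see where the capsule is now.

Run:
```python
from m import *
im,d=get_image("wrist"); print(cam("wrist")[1:3]); save("w1",im)
P=cloud("wrist",d);P[d==0]=-9; np.savez("wrist1.npz",im=im,d=d,P=P)
h=cv2.cvtColor(im,cv2.COLOR_RGB2HSV).astype(int)
for m,c in comps((P[...,2]>.005)&(P[...,2]<.06)&(h[...,0]>105)&(h[...,0]<135)&(h[...,1]>60),30):
    q=P[m]; t=q[q[:,2]>np.percentile(q[:,2],97)-.006]; print(c.round(),m.sum(),t.mean(0).round(4),q.min(0).round(4),q.max(0).round(4))
```

```text
(array([ 0.33139491, -0.17524947,  0.36574914]), array([[ 0.36432891, -0.88640992, -0.28555542],
       [ 0.93126532,  0.3457695 ,  0.11484061],
       [-0.0030595 , -0.30776762,  0.95145664]]))
[322. 168.] 471 [ 0.4011 -0.2027  0.0256] [ 0.3874 -0.2165  0.0051] [ 0.4139 -0.1887  0.0291]
```

View pics/w1.png

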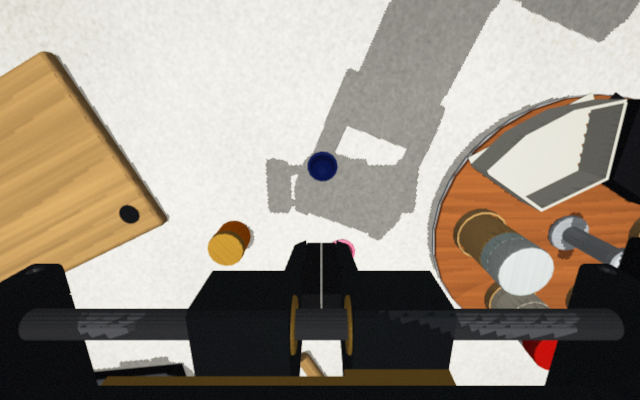

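Wrist view: the blue capsule is at (322,168), still upright and close to where it was. I'll cross-check its position from the other cameras.

Run:
```python
from m import *
for n in("scene","side"):
    im,d=get_image(n); np.savez(n+"1.npz",im=im,d=d); im,d,P,h=load(n+"1"); Z=P[...,2]
    for m,c in comps((Z>.006)&(Z<.04)&(P[...,1]<-.12)&(h[...,0]>105)&(h[...,0]<135)&(h[...,1]>45)&(h[...,2]<110)&(P[...,0]>.38)&(P[...,0]<.62),15):
        q=P[m]; t=q[q[:,2]>np.percentile(q[:,2],97)-.006]; u=np.argwhere(m)[:,::-1]; tp=u[np.argsort(q[:,2])[-12:]].mean(0)
        print(n,c.round(1),m.sum(),"topmean",t.mean(0).round(4),"ray of top12 at .027",onplane(n,*tp,.027).round(4),"ray of mask centre at .013",onplane(n,*c,.013).round(4))
f=np.load("wrist1.npz");P=f["P"];h=cv2.cvtColor(f["im"],cv2.COLOR_RGB2HSV).astype(int)
for nm,m in(("jamlid",(h[...,0]>15)&(h[...,0]<26)&(h[...,1]>100)&(P[...,2]>.042)&(P[...,2]<.06)),("table",(P[...,0]>.4)&(P[...,0]<.43)&(P[...,1]>-.2)&(P[...,1]<-.15)),("oat",(P[...,2]>.117)&(P[...,2]<.13)&(h[...,1]<40))):
    q=P[m]; print(nm,q.mean(0).round(4),((q.min(0)+q.max(0))/2).round(4))
```

```text
scene [242.4 240.4] 28 topmean [ 0.405  -0.2054  0.0281] ray of top12 at .027 [ 0.4027 -0.205   0.027 ] ray of mask centre at .013 [ 0.3989 -0.1985  0.013 ]
scene [279.3 292.7] 59 topmean [ 0.5848 -0.2984  0.0284] ray of top12 at .027 [ 0.5845 -0.2975  0.027 ] ray of mask centre at .013 [ 0.5819 -0.2935  0.013 ]
side [378.1 279.3] 67 topmean [ 0.5824 -0.2998  0.0266] ray of top12 at .027 [ 0.583  -0.2979  0.027 ] ray of mask centre at .013 [ 0.5845 -0.2984  0.013 ]
side [304.3 286. ] 42 topmean [ 0.401  -0.2065  0.0283] ray of top12 at .027 [ 0.4027 -0.2048  0.027 ] ray of mask centre at .013 [ 0.4045 -0.2014  0.013 ]
jamlid [ 0.4763 -0.2307  0.0458] [ 0.5308 -0.1243  0.051 ]
table [ 0.407  -0.1722  0.1739] [ 0.415  -0.175   0.1586]
oat [ 0.5355 -0.0552  0.1218] [ 0.5855 -0.0194  0.1228]
```

Scaled: 0.187 m is 0.374, 0.18 m is 0.36.

Emit:
servo_tool --series '[[[0.009,0,0.06],[0,0,0],0.6],[[0.009,0,0.12],[0,0,0],0.6],[[0.009,0,0.18],[0,0,0],0.6],[[0.009,0,0.24],[0,0,0],0.6],[[0.009,0,0.3],[0,0,0],0.6],[[0.009,0,0.34],[0,0,0],0.6],[[0.009,0,0.36],[0,0,0],0.6],[[0.009,0,0.374],[0,0,0],0.6],[[0.009,0,0.374],[0,0,0],0.6]]'

```text
time: 4.67
tool_pos: [0.4004, -0.2023, 0.0001]
ee_rot: [0.185, 0.983, 0.001, -0.002]
wrist_force: [-0.6, -0.3, -0.5]
opening: 0.0529
gripper_force: 0.0
```

Emit:
servo_tool --series '[[[0,0,0],[0,0,0],0.3],[[0,0,0],[0,0,0],0.3],[[0,0,0],[0,0,0],0.28],[[0,0,0],[0,0,0],0.2],[[0,0,0],[0,0,0],0.2]]'

```text
time: 5.08
tool_pos: [0.4016, -0.2033, 0.0023]
ee_rot: [0.185, 0.983, -0.0, 0.0]
wrist_force: [0.7, -0.2, 0.7]
opening: 0.0219
gripper_force: 0.0
```

```bash
python3 go.py
python3 - <<'E'
from m import *
im,d=get_image("wrist"); save("w2",im[150:400,170:470])
E
```

```text
t 5.0833 tcp [ 0.4016 -0.2033  0.0023] yaw 158.68 tilt [ 8.e-04 -7.e-04 -1.e+00] open 0.0219 F [ 0.7 -0.2  0.7] 0.0 q6 -1.93
```

View pics/w2.png

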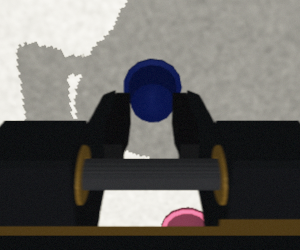

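Crop w2 shows the capsule at (152,90), just ahead of the fingertips on the tool's +x side and not between the pads. Checking how far.

Run:
```python
from m import *
s=sense(); M=R.from_quat(s["ee_rot"]).as_matrix(); print(s["tool_pos"])
im,d=get_image("wrist"); K,p,A,c=cam("wrist"); print(K.round(1),p)
P=cloud("wrist",d); h=cv2.cvtColor(im,cv2.COLOR_RGB2HSV).astype(int)
q=P[(h[...,0]>105)&(h[...,0]<135)&(h[...,1]>60)&(d>0)&(P[...,2]<.05)]
T=lambda q:(q-s["tool_pos"])@M
q=T(q);print("capsule in tool frame",q.min(0).round(4),q.max(0).round(4),np.median(q,0).round(4))
dark=(h[...,2]<40)&(d>0); f=T(P[dark]); 
for lo,hi in((-.06,-.04),(-.04,-.02),(-.02,-.01),(-.01,.01)):
    k=f[(f[:,2]>lo)&(f[:,2]<hi)&(abs(f[:,1])<.06)]
    if len(k): print(lo,len(k),k.min(0).round(4),k.max(0).round(4))
```

```text
[ 0.40154149 -0.20327494  0.00222341]
[[304.9   0.  320.9]
 [  0.  304.9 200. ]
 [  0.    0.    1. ]] [ 0.32734354 -0.17375544  0.17848076]
capsule in tool frame [-0.0122 -0.0226 -0.0478] [0.0173 0.0231 0.0029] [ 0.0068  0.0007 -0.0209]
-0.06 1652 [-0.0082 -0.0246 -0.06  ] [ 0.0115  0.0248 -0.04  ]
-0.04 448 [-0.0009 -0.0224 -0.04  ] [ 0.0114  0.0231 -0.029 ]
-0.02 1 [ 0.003   0.0128 -0.0163] [ 0.003   0.0128 -0.0163]
-0.01 4 [-0.0263  0.0356  0.0014] [-0.0215  0.0379  0.0022]
```

Run:
```python
from m import *
s=sense(); M=R.from_quat(s["ee_rot"]).as_matrix(); t=s["tool_pos"]
for n in("scene","side"):
    im,d=get_image(n); P=cloud(n,d); q=(P-t)@M; v=im.max(-1)
    m=(d>0)&(abs(q[...,0])<.05)&(abs(q[...,1])<.08)&(q[...,2]>-.08)&(q[...,2]<-.006)
    print(n,m.sum()); k=q[m]
    for lo in np.arange(-.08,0,.01):
        a=k[(k[:,2]>lo)&(k[:,2]<lo+.01)]
        if len(a): print(lo.round(2),len(a),a.min(0).round(3),a.max(0).round(3))
    if n=="scene":
        x0,y0=242,235; save("g1",cv2.resize(im[190:265,200:300],None,fx=7,fy=7,interpolation=cv2.INTER_CUBIC))
```

```text
scene 194
-0.08 15 [-0.012  0.008 -0.08 ] [ 0.008  0.022 -0.071]
-0.07 21 [-0.012 -0.027 -0.07 ] [ 0.004  0.023 -0.06 ]
-0.06 29 [-0.012 -0.026 -0.06 ] [ 0.01   0.021 -0.05 ]
-0.05 28 [-0.013 -0.025 -0.049] [ 0.008  0.022 -0.041]
-0.04 29 [-0.012 -0.024 -0.039] [ 0.01  0.02 -0.03]
-0.03 41 [-0.015 -0.012 -0.029] [ 0.008  0.009 -0.02 ]
-0.02 20 [-0.016 -0.015 -0.02 ] [ 0.002  0.007 -0.01 ]
-0.01 11 [-0.017 -0.029 -0.009] [ 0.01   0.01  -0.006]
side 4
-0.07 4 [-0.009 -0.027 -0.067] [ 0.004 -0.025 -0.064]
```

View pics/g1.png

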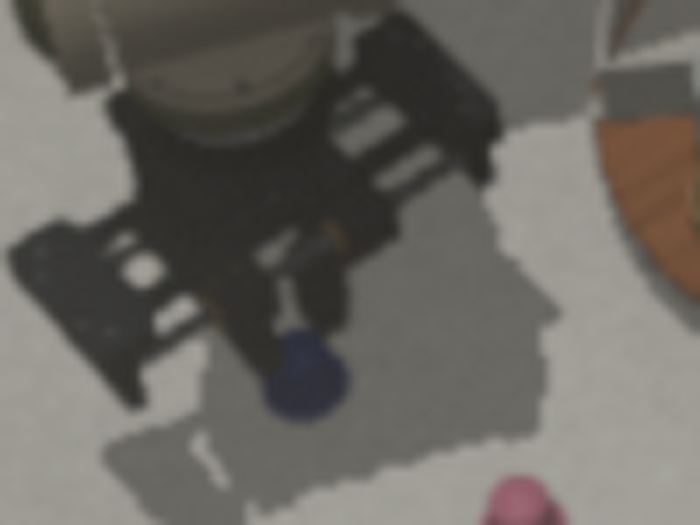

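Crop g1: the capsule is at (305,375) with the fingers ending beside its tip. Depth puts the real fingertips about 29 mm behind the reported TCP, at z≈0.031 now, so I closed above it. I'll open, go down in small steps while watching the force, and count the tips as TCP z + 0.029.

Scaled: 0.01 m is 0.02, 0.008 m is 0.016.

Emit:
servo_tool --series '[[[0,0,0],[0,0,0],0.6],[[0,0,0],[0,0,0],0.6],[[0,0,0],[0,0,0],0.6],[[0,0,0],[0,0,0],0.6],[[0,0,0.008],[0,0,0],0.6],[[0,0,0.016],[0,0,0],0.6],[[0,0,0.02],[0,0,0],0.6],[[0,0,0.02],[0,0,0],0.6]]'

```text
time: 5.95
tool_pos: [0.4011, -0.2029, -0.0088]
ee_rot: [0.185, 0.983, 0.0, -0.001]
wrist_force: [-0.4, 0.4, -0.7]
opening: 0.0532
gripper_force: 0.0
```

Scaled: 0.011 m is 0.022, 0.009 m is 0.018.

Emit:
servo_tool --series '[[[0,0,0.006],[0,0,0],0.6],[[0,0,0.012],[0,0,0],0.6],[[0,0,0.018],[0,0,0],0.6],[[0,0,0.022],[0,0,0],0.6],[[0,0,0.022],[0,0,0],0.6]]'

```text
time: 6.37
tool_pos: [0.4012, -0.203, -0.0196]
ee_rot: [0.185, 0.983, 0.0, -0.0]
wrist_force: [0.3, 0.5, 0.3]
opening: 0.0528
gripper_force: 0.0
```

```bash
python3 go.py
python3 - <<'E'
from m import *
s=sense(); M=R.from_quat(s["ee_rot"]).as_matrix(); t=s["tool_pos"]
for n in("wrist","scene"):
    im,d=get_image(n); P=cloud(n,d); q=(P-t)@M; h=cv2.cvtColor(im,cv2.COLOR_RGB2HSV).astype(int)
    k=q[(h[...,2]<60)&(d>0)&(abs(q[...,0])<.02)&(abs(q[...,1])<.05)&(abs(q[...,1])>.022)&(q[...,2]>-.06)]
    print(n,len(k),"lowest finger z in tool",np.percentile(k[:,2],[90,97,100]).round(4))
    b=(h[...,0]>105)&(h[...,0]<135)&(h[...,1]>60)&(d>0)&(P[...,2]<.04)&(abs(q[...,1])<.025); k=q[b]; k=k[k[:,2]<k[:,2].min()+.008]
    print(n,"capsule top in tool",k.mean(0).round(4),len(k))
E
```

```text
t 6.3667 tcp [ 0.4012 -0.203  -0.0196] yaw 158.68 tilt [-6.e-04  5.e-04 -1.e+00] open 0.0528 F [0.3 0.5 0.3] 0.0 q6 -1.93
wrist 2710 lowest finger z in tool [-0.0354 -0.0323 -0.02  ]
wrist capsule top in tool [ 0.0007  0.0006 -0.047 ] 1673
scene 52 lowest finger z in tool [-0.0378 -0.0328 -0.0295]
scene capsule top in tool [-0.1187 -0.0124 -0.0486] 25
```

Scaled: 0.002 m is 0.004.

Emit:
servo_tool --series '[[[0,0,0.004],[0,0,0],0.4],[[0,0,0.004],[0,0,0],0],[[0,0,0.004],[0,0,0],0],[[0,0,0.004],[0,0,0],0],[[0,0,0.004],[0,0,0],0],[[0,0,0.004],[0,0,0],0]]'

```text
time: 6.97
tool_pos: [0.4014, -0.2032, -0.0211]
ee_rot: [0.185, 0.983, -0.0, 0.0]
wrist_force: [-0.4, -0.1, -0.3]
opening: 0.0263
gripper_force: 29.7
```

Scaled: -0.18 m is -0.36, -0.15 m is -0.3.

Emit:
servo_tool --series '[[[0,0,-0.02],[0,0,0],0],[[0,0,-0.06],[0,0,0],0],[[0,0,-0.12],[0,0,0],0],[[0,0,-0.18],[0,0,0],0],[[0,0,-0.24],[0,0,0],0],[[0,0,-0.3],[0,0,0],0],[[0,0,-0.36],[0,0,0],0],[[0,0,-0.36],[0,0,0],0]]'

```text
time: 7.63
tool_pos: [0.4031, -0.2045, 0.1638]
ee_rot: [0.185, 0.983, -0.002, 0.004]
wrist_force: [0.0, -0.2, 1.0]
opening: 0.0263
gripper_force: 29.7
```

```bash
python3 go.py 0.490 0.1065 0.16  0.490 0.1065 0.043
```

```text
t 7.6333 tcp [ 0.4031 -0.2045  0.1638] yaw 158.69 tilt [ 0.007  -0.0063 -1.    ] open 0.0263 F [ 0.  -0.2  1. ] 29.69542441656813 q6 -1.93
[0.49, 0.1065, 0.16] -> [0.032  0.3214 0.0024]
[0.49, 0.1065, 0.043] -> [0.0331 0.3218 0.1194]
```

Scaled: 0.321 m is 0.642, 0.06 m is 0.12.

Emit:
servo_tool --series '[[[0.006,0.06,0],[0,0,0],0],[[0.012,0.12,0],[0,0,0],0],[[0.018,0.19,0],[0,0,0],0],[[0.026,0.26,0],[0,0,0],0],[[0.032,0.33,0],[0,0,0],0],[[0.04,0.4,0],[0,0,0],0],[[0.046,0.47,0],[0,0,0],0],[[0.054,0.54,0],[0,0,0],0],[[0.06,0.6,0],[0,0,0],0],[[0.064,0.642,0],[0,0,0],0],[[0.064,0.642,0],[0,0,0],0],[[0.064,0.642,0],[0,0,0],0]]'

```text
time: 8.63
tool_pos: [0.488, 0.1081, 0.1581]
ee_rot: [0.184, 0.983, -0.0, -0.001]
wrist_force: [0.2, -1.5, 0.3]
opening: 0.0264
gripper_force: 29.7
```

```bash
python3 go.py 0.490 0.1065 0.16  0.490 0.1065 0.04
python3 - <<'E'
from m import *
s=sense(); M=R.from_quat(s["ee_rot"]).as_matrix(); t=s["tool_pos"]
im,d=get_image("wrist"); save("w3",im); P=cloud("wrist",d); q=(P-t)@M
m=(abs(q[...,0])<.05)&(abs(q[...,1])<.03)&(q[...,2]<.02)&(q[...,2]>-.05)&(d>0); print("held lowest",np.percentile(q[m][:,2],[50,90,99]).round(4))
E
```

```text
t 8.6333 tcp [0.488  0.1081 0.1581] yaw 158.8 tilt [-1.1e-03 -2.0e-04 -1.0e+00] open 0.0264 F [ 0.2 -1.5  0.3] 29.69510259339586 q6 -1.22
[0.49, 0.1065, 0.16] -> [-0.0025 -0.0008 -0.0019]
[0.49, 0.1065, 0.04] -> [-0.0026 -0.0007  0.1181]
held lowest [-0.042  -0.0247 -0.023 ]
```

View pics/w3.png

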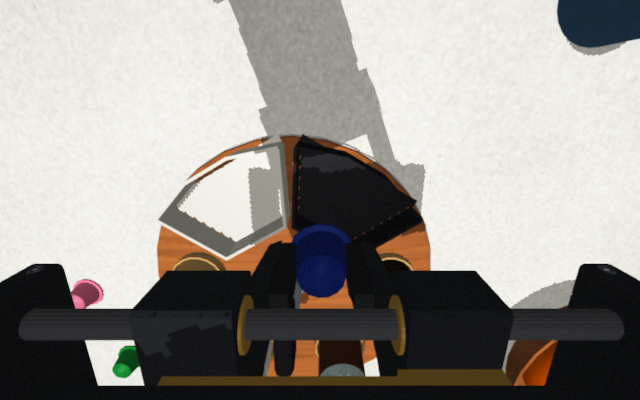

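w3 shows the capsule at (320,258), and its drop point projects to about (320,185), inside the black bin (300–415, 140–245). Lower and release.

Scaled: 0.118 m is 0.236, 0.11 m is 0.22.

Emit:
servo_tool --series '[[[-0.004,0,0.06],[0,0,0],0],[[-0.004,0,0.12],[0,0,0],0],[[-0.004,0,0.18],[0,0,0],0],[[-0.004,0,0.22],[0,0,0],0],[[-0.004,0,0.236],[0,0,0],0],[[-0.004,0,0.236],[0,0,0],0],[[-0.004,0,0.236],[0,0,0],0.55],[[-0.004,0,0.236],[0,0,0],0.55],[[-0.004,0,0.236],[0,0,0],0.55],[[-0.004,0,0.236],[0,0,0],0.55]]'

```text
time: 9.52
tool_pos: [0.4907, 0.1067, 0.0418]
ee_rot: [0.185, 0.983, 0.0, 0.001]
wrist_force: [-0.4, -0.5, -0.7]
opening: 0.048
gripper_force: 0.0
```

Scaled: -0.12 m is -0.24, -0.09 m is -0.18.

Emit:
servo_tool --series '[[[0,0,-0.06],[0,0,0],0.6],[[0,0,-0.12],[0,0,0],0.6],[[0,0,-0.18],[0,0,0],0.6],[[0,0,-0.24],[0,0,0],0.6],[[0,0,-0.24],[0,0,0],0.6]]'

```text
time: 9.93
tool_pos: [0.4925, 0.1069, 0.1667]
ee_rot: [0.185, 0.983, 0.001, 0.005]
wrist_force: [0.7, -0.1, 0.2]
opening: 0.0528
gripper_force: 0.0
```

```bash
cat > chk.py <<'E'
from m import *
ax=np.array([.5755,.0379])
for n in("wrist","scene","side"):
    im,d=get_image(n); P=cloud(n,d); h=cv2.cvtColor(im,cv2.COLOR_RGB2HSV).astype(int); Z=P[...,2]
    b=(h[...,0]>105)&(h[...,0]<135)&(h[...,1]>70)&(d>0)&(Z<.1)&(P[...,0]<.7)&(P[...,1]<.2)&(P[...,0]>.3)
    for m,c in comps(b,20):
        q=P[m];v=np.median(q,0); r=v[:2]-ax; print(n,"blue",c.round(),m.sum(),v.round(4),"z",q[:,2].min().round(3),q[:,2].max().round(3),"r,ang",np.hypot(*r).round(3),np.degrees(np.arctan2(r[1],r[0])).round(1))
    m=(h[...,0]>14)&(h[...,0]<27)&(h[...,1]>95)&(Z>.04)&(Z<.085)&(d>0)&(P[...,0]>.35)&(P[...,0]<.52)&(P[...,1]<.12)&(P[...,1]>-.42)
    for m,c in comps(m,25):
        q=P[m]; print(n,"jam",c.round(),m.sum(),q.mean(0).round(4),q[:,2].max().round(4))
E
python3 chk.py; python3 go.py 0.5845 -0.2985 0.16 0.5845 -0.2985 -0.021
```

```text
wrist blue [319. 181.] 1028 [0.4857 0.1075 0.0486] z 0.029 0.06 r,ang 0.114 142.2
wrist jam [189. 260.] 556 [ 0.5139 -0.0494  0.056 ] 0.0798
scene blue [279. 292.] 33 [ 0.5867 -0.2984  0.0264] z 0.022 0.033 r,ang 0.336 -88.1
scene jam [225. 281.] 140 [ 0.4478 -0.3443  0.0447] 0.0505
side blue [378. 278.] 31 [ 0.5816 -0.3001  0.0269] z 0.02 0.035 r,ang 0.338 -89.0
side jam [310. 224.] 56 [ 0.515  -0.0624  0.0566] 0.0809
side jam [348. 314.] 181 [ 0.4444 -0.3451  0.0443] 0.0503
t 10.0833 tcp [0.4898 0.1068 0.1606] yaw 158.68 tilt [-1.e-04 -0.e+00 -1.e+00] open 0.0525 F [-0.3 -1.1 -0.3] 0.0 q6 -1.22
[0.5845, -0.2985, 0.16] -> [-0.2355 -0.3432  0.0006]
[0.5845, -0.2985, -0.021] -> [-0.2356 -0.3431  0.1816]
```

Emit:
servo_tool --series '[[[-0.036,-0.052,0],[0,0,0],0.6],[[-0.076,-0.112,0],[0,0,0],0.6],[[-0.12,-0.176,0],[0,0,0],0.6],[[-0.164,-0.24,0],[0,0,0],0.6],[[-0.208,-0.304,0],[0,0,0],0.6],[[-0.252,-0.368,0],[0,0,0],0.6],[[-0.296,-0.432,0],[0,0,0],0.6],[[-0.34,-0.496,0],[0,0,0],0.6],[[-0.384,-0.56,0],[0,0,0],0.6],[[-0.428,-0.624,0],[0,0,0],0.6],[[-0.471,-0.686,0],[0,0,0],0.6],[[-0.471,-0.686,0],[0,0,0],0.6]]'

```text
time: 11.08
tool_pos: [0.5844, -0.3043, 0.1577]
ee_rot: [0.187, 0.982, -0.0, -0.001]
wrist_force: [0.3, 0.3, -0.6]
opening: 0.0531
gripper_force: 0.0
```

Scaled: 0.11 m is 0.22, 0.1 m is 0.2.

Emit:
servo_tool --series '[[[0,0,0.08],[0,0,0],0.6],[[0,0,0.14],[0,0,0],0.6],[[0,0,0.2],[0,0,0],0.6],[[0,0,0.22],[0,0,0],0.6],[[0,0,0.22],[0,0,0],0.6],[[0,0,0.22],[0,0,0],0.6]]'

```text
time: 11.58
tool_pos: [0.585, -0.2983, 0.0511]
ee_rot: [0.185, 0.983, 0.0, -0.0]
wrist_force: [0.4, 0.1, 0.6]
opening: 0.0528
gripper_force: 0.0
```

```bash
python3 go.py 0.584 -0.2985 -0.021
cat > rel.py <<'E'
from m import *
s=sense(); M=R.from_quat(s["ee_rot"]).as_matrix(); t=s["tool_pos"]
im,d=get_image("wrist"); P=cloud("wrist",d); q=(P-t)@M; h=cv2.cvtColor(im,cv2.COLOR_RGB2HSV).astype(int)
for m,c in comps((h[...,0]>105)&(h[...,0]<135)&(h[...,1]>60)&(h[...,2]>30)&(d>0)&(P[...,2]<.04),100):
    k=q[m]; w=P[m]; top=k[w[:,2]>np.percentile(w[:,2],97)-.006]; print(c.round(),m.sum(),"top in tool",top.mean(0).round(4),"bbox",k.min(0).round(4),k.max(0).round(4),"zmax",w[:,2].max().round(3))
E
python3 rel.py
```

```text
t 11.5833 tcp [ 0.585  -0.2983  0.0511] yaw 158.69 tilt [-2.e-04  2.e-04 -1.e+00] open 0.0528 F [0.4 0.1 0.6] 0.0 q6 -1.85
[0.584, -0.2985, -0.021] -> [ 0.0009 -0.0005  0.0721]
[323. 209.] 1703 top in tool [0.0014 0.0015 0.0226] bbox [-0.0141 -0.0167  0.0193] [0.0181 0.0195 0.0501] zmax 0.032
```

Scaled: 0.072 m is 0.144, 0.04 m is 0.08.

Emit:
servo_tool --series '[[[0.003,0.002,0.04],[0,0,0],0.6],[[0.003,0.002,0.08],[0,0,0],0.6],[[0.003,0.002,0.11],[0,0,0],0.6],[[0.003,0.002,0.13],[0,0,0],0.6],[[0.003,0.002,0.144],[0,0,0],0.6],[[0.003,0.002,0.144],[0,0,0],0.6],[[0.003,0.002,0.144],[0,0,0],0.3],[[0.003,0.002,0.144],[0,0,0],0],[[0.003,0.002,0.144],[0,0,0],0],[[0.003,0.002,0.144],[0,0,0],0],[[0.003,0.002,0.144],[0,0,0],0]]'

```text
time: 12.55
tool_pos: [0.5841, -0.2971, -0.0205]
ee_rot: [0.185, 0.983, -0.0, 0.001]
wrist_force: [-0.1, 0.6, 2.1]
opening: 0.0264
gripper_force: 29.9
```

Scaled: -0.18 m is -0.36, -0.15 m is -0.3.

Emit:
servo_tool --series '[[[0,0,-0.02],[0,0,0],0],[[0,0,-0.06],[0,0,0],0],[[0,0,-0.12],[0,0,0],0],[[0,0,-0.18],[0,0,0],0],[[0,0,-0.24],[0,0,0],0],[[0,0,-0.3],[0,0,0],0],[[0,0,-0.36],[0,0,0],0],[[0,0,-0.36],[0,0,0],0]]'

```text
time: 13.22
tool_pos: [0.5855, -0.2981, 0.1664]
ee_rot: [0.185, 0.983, -0.003, 0.005]
wrist_force: [0.8, -1.1, 0.2]
opening: 0.0263
gripper_force: 29.7
```

```bash
python3 go.py 0.525 0.1350 0.16
```

```text
t 13.2167 tcp [ 0.5855 -0.2981  0.1664] yaw 158.69 tilt [ 0.009  -0.0069 -0.9999] open 0.0263 F [ 0.8 -1.1  0.2] 29.704117861110717 q6 -1.85
[0.525, 0.135, 0.16] -> [0.2139 0.3815 0.0028]
```

Emit:
servo_tool --series '[[[0.028,0.048,0],[0,0,0],0],[[0.064,0.112,0],[0,0,0],0],[[0.102,0.18,0],[0,0,0],0],[[0.14,0.25,0],[0,0,0],0],[[0.18,0.32,0],[0,0,0],0],[[0.22,0.39,0],[0,0,0],0],[[0.26,0.46,0],[0,0,0],0],[[0.3,0.53,0],[0,0,0],0],[[0.34,0.6,0],[0,0,0],0],[[0.38,0.67,0],[0,0,0],0],[[0.41,0.73,0],[0,0,0],0],[[0.428,0.763,0],[0,0,0],0]]'

```text
time: 14.22
tool_pos: [0.5221, 0.1396, 0.1594]
ee_rot: [0.184, 0.983, 0.0, 0.0]
wrist_force: [0.2, -0.6, -0.2]
opening: 0.026
gripper_force: 29.7
```

Emit:
servo_tool --series '[[[0,0,0],[0,0,0],0],[[0,0,0],[0,0,0],0],[[0,0,0],[0,0,0],0]]'

```text
time: 14.47
tool_pos: [0.5233, 0.1355, 0.159]
ee_rot: [0.185, 0.983, -0.0, 0.0]
wrist_force: [0.2, -0.1, -0.4]
opening: 0.0262
gripper_force: 29.7
```

```bash
python3 go.py 0.526 0.1355 0.041
```

```text
t 14.4667 tcp [0.5233 0.1355 0.159 ] yaw 158.65 tilt [ 2.e-04 -3.e-04 -1.e+00] open 0.0262 F [ 0.2 -0.1 -0.4] 29.70351704279892 q6 -1.16
[0.526, 0.1355, 0.041] -> [-0.0025  0.001   0.118 ]
```

Scaled: 0.118 m is 0.236, 0.001 m is 0.002.

Emit:
servo_tool --series '[[[-0.006,0.002,0.06],[0,0,0],0],[[-0.006,0.002,0.12],[0,0,0],0],[[-0.006,0.002,0.18],[0,0,0],0],[[-0.006,0.002,0.22],[0,0,0],0],[[-0.006,0.002,0.236],[0,0,0],0],[[-0.006,0.002,0.236],[0,0,0],0],[[-0.006,0.002,0.236],[0,0,0],0.55],[[-0.006,0.002,0.236],[0,0,0],0.55],[[-0.006,0.002,0.236],[0,0,0],0.55],[[-0.006,0.002,0.236],[0,0,0],0.55]]'

```text
time: 15.3
tool_pos: [0.5269, 0.1361, 0.0419]
ee_rot: [0.185, 0.983, 0.0, 0.001]
wrist_force: [-0.1, -0.0, -0.0]
opening: 0.0481
gripper_force: 0.0
```

Scaled: -0.12 m is -0.24, -0.09 m is -0.18.

Emit:
servo_tool --series '[[[0,0,-0.06],[0,0,0],0.6],[[0,0,-0.12],[0,0,0],0.6],[[0,0,-0.18],[0,0,0],0.6],[[0,0,-0.24],[0,0,0],0.6],[[0,0,-0.24],[0,0,0],0.6],[[0,0,-0.24],[0,0,0],0.6]]'

```text
time: 15.8
tool_pos: [0.5269, 0.1363, 0.1626]
ee_rot: [0.185, 0.983, 0.0, 0.002]
wrist_force: [-0.5, -0.4, -0.6]
opening: 0.0527
gripper_force: 0.0
```

```bash
python3 chk.py; python3 go.py 0.4455 -0.345 0.16 0.4455 -0.345 -0.005
```

```text
wrist blue [280. 162.] 1116 [0.4878 0.1091 0.0507] z 0.03 0.062 r,ang 0.113 140.9
wrist blue [319. 182.] 1053 [0.5201 0.1364 0.0503] z 0.03 0.062 r,ang 0.113 119.4
wrist jam [146. 244.] 597 [ 0.5144 -0.0478  0.0594] 0.0849
scene jam [225. 281.] 143 [ 0.4476 -0.3445  0.0447] 0.0514
side jam [310. 224.] 56 [ 0.515  -0.0631  0.0556] 0.0837
side jam [348. 314.] 181 [ 0.4443 -0.3456  0.0446] 0.0502
t 15.95 tcp [0.5257 0.1361 0.1598] yaw 158.68 tilt [-2.1e-03 -1.0e-04 -1.0e+00] open 0.0529 F [-0.2 -0.2  0.2] 0.0 q6 -1.16
[0.4455, -0.345, 0.16] -> [-0.1002 -0.4774 -0.    ]
[0.4455, -0.345, -0.005] -> [-0.1006 -0.4772  0.165 ]
```

Scaled: -0.447 m is -0.894, -0.022 m is -0.044.

Emit:
servo_tool --series '[[[-0.012,-0.06,0],[0,0,0],0.7],[[-0.028,-0.132,0],[0,0,0],0.7],[[-0.044,-0.21,0],[0,0,0],0.7],[[-0.06,-0.286,0],[0,0,0],0.75],[[-0.076,-0.362,0],[0,0,0],0.75],[[-0.092,-0.438,0],[0,0,0],0.75],[[-0.108,-0.514,0],[0,0,0],0.75],[[-0.124,-0.59,0],[0,0,0],0.75],[[-0.14,-0.666,0],[0,0,0],0.75],[[-0.156,-0.742,0],[0,0,0],0.75],[[-0.172,-0.818,0],[0,0,0],0.75],[[-0.188,-0.894,0],[0,0,0],0.75]]'

```text
time: 16.95
tool_pos: [0.4503, -0.316, 0.1596]
ee_rot: [0.185, 0.983, 0.001, -0.001]
wrist_force: [1.4, -0.2, -0.1]
opening: 0.0659
gripper_force: 0.0
```

Scaled: 0.08 m is 0.16, 0.06 m is 0.12.

Emit:
servo_tool --series '[[[-0.012,-0.06,0],[0,0,0],0.75],[[-0.012,-0.06,0.06],[0,0,0],0.75],[[-0.012,-0.06,0.12],[0,0,0],0.75],[[-0.012,-0.06,0.16],[0,0,0],0.75],[[-0.012,-0.06,0.16],[0,0,0],0.75],[[-0.012,-0.06,0.16],[0,0,0],0.75]]'

```text
time: 17.45
tool_pos: [0.4456, -0.3441, 0.0798]
ee_rot: [0.185, 0.983, 0.001, -0.001]
wrist_force: [-0.2, -0.6, -0.1]
opening: 0.0662
gripper_force: 0.0
```

```bash
python3 go.py 0.4455 -0.345 -0.008
python3 - <<'E'
from m import *
s=sense(); M=R.from_quat(s["ee_rot"]).as_matrix(); t=s["tool_pos"]
im,d=get_image("wrist"); P=cloud("wrist",d); q=(P-t)@M; h=cv2.cvtColor(im,cv2.COLOR_RGB2HSV).astype(int)
for m,c in comps((h[...,0]>13)&(h[...,0]<28)&(h[...,1]>95)&(d>0)&(P[...,2]<.055)&(P[...,2]>.04),100):
    k=q[m]; print(c.round(),m.sum(),k.mean(0).round(4),k.min(0).round(4),k.max(0).round(4),P[m].mean(0).round(4))
E
```

```text
t 17.45 tcp [ 0.4456 -0.3441  0.0798] yaw 158.67 tilt [-0.0021  0.0025 -1.    ] open 0.0662 F [-0.2 -0.6 -0.1] 0.0 q6 -2.07
[0.4455, -0.345, -0.008] -> [-0.0005 -0.001   0.0878]
[323. 214.] 2438 [0.0005 0.0008 0.0331] [-0.0217 -0.0196  0.0309] [0.0202 0.0212 0.0398] [ 0.4454 -0.3431  0.0467]
```

Scaled: 0.088 m is 0.176, 0.055 m is 0.11.

Emit:
servo_tool --series '[[[0,0,0.06],[0,0,0],0.75],[[0,0,0.11],[0,0,0],0.75],[[0,0,0.15],[0,0,0],0.75],[[0,0,0.176],[0,0,0],0.75],[[0,0,0.176],[0,0,0],0.75],[[0,0,0.176],[0,0,0],0.75],[[0,0,0.176],[0,0,0],0.4],[[0,0,0.176],[0,0,0],0.4],[[0,0,0.176],[0,0,0],0.2],[[0,0,0.176],[0,0,0],0.2],[[0,0,0.176],[0,0,0],0.2]]'

```text
time: 18.42
tool_pos: [0.4464, -0.3448, -0.0063]
ee_rot: [0.185, 0.983, -0.0, 0.001]
wrist_force: [-0.9, 0.9, 5.8]
opening: 0.0415
gripper_force: 30.0
```

Emit:
servo_tool --series '[[[0,0,0],[0,0,0],0.1],[[0,0,-0.024],[0,0,0],0],[[0,0,-0.06],[0,0,0],0],[[0,0,-0.11],[0,0,0],0],[[0,0,-0.17],[0,0,0],0],[[0,0,-0.23],[0,0,0],0],[[0,0,-0.29],[0,0,0],0],[[0,0,-0.336],[0,0,0],0],[[0,0,-0.336],[0,0,0],0]]'

```text
time: 19.17
tool_pos: [0.4472, -0.3459, 0.1656]
ee_rot: [0.185, 0.983, -0.003, 0.003]
wrist_force: [0.1, 0.0, -0.5]
opening: 0.0421
gripper_force: 30.0
```

```bash
python3 go.py 0.4618 0.0205 0.16
```

```text
t 19.1667 tcp [ 0.4472 -0.3459  0.1656] yaw 158.69 tilt [ 0.0054 -0.0065 -1.    ] open 0.0421 F [ 0.1  0.  -0.5] 29.999978402629495 q6 -2.07
[0.4618, 0.0205, 0.16] -> [0.1196 0.3466 0.0033]
```

Scaled: 0.347 m is 0.694, 0.341 m is 0.682.

Emit:
servo_tool --series '[[[0.016,0.044,0],[0,0,0],0],[[0.038,0.108,0],[0,0,0],0],[[0.06,0.174,0],[0,0,0],0],[[0.082,0.24,0],[0,0,0],0],[[0.106,0.308,0],[0,0,0],0],[[0.13,0.376,0],[0,0,0],0],[[0.154,0.444,0],[0,0,0],0],[[0.178,0.512,0],[0,0,0],0],[[0.2,0.58,0],[0,0,0],0],[[0.22,0.644,0],[0,0,0],0],[[0.236,0.682,0],[0,0,0],0],[[0.24,0.694,0],[0,0,0],0]]'

```text
time: 20.17
tool_pos: [0.4594, 0.0251, 0.1599]
ee_rot: [0.183, 0.983, 0.0, -0.001]
wrist_force: [0.4, -0.7, -0.8]
opening: 0.0418
gripper_force: 30.0
```

Scaled: 0.06 m is 0.12, 0.04 m is 0.08.

Emit:
servo_tool --series '[[[0,0,0],[0,0,0],0],[[0,0,0.04],[0,0,0],0],[[0,0,0.08],[0,0,0],0],[[0,0,0.12],[0,0,0],0],[[0,0,0.12],[0,0,0],0],[[0,0,0.12],[0,0,0],0]]'

```text
time: 20.67
tool_pos: [0.4602, 0.0213, 0.1004]
ee_rot: [0.186, 0.983, -0.0, -0.001]
wrist_force: [-0.2, 0.2, -0.9]
opening: 0.0419
gripper_force: 30.0
```

```bash
python3 go.py 0.4618 0.0205 0.028
python3 - <<'E'
from m import *
im,d=get_image("wrist"); save("w4",im)
ax=np.array([.5755,.0379]); K,p,A,c=cam("wrist")
for x in ([.4618,.0205,.077],[.4618,.0205,.032]):
    v=A.T@(np.array(x)-p); print(x, K[0,2]+K[0,0]*v[0]/-v[2], K[1,2]-K[1,1]*v[1]/-v[2])
E
```

```text
t 20.6667 tcp [0.4602 0.0213 0.1004] yaw 158.6 tilt [-2.1e-03  3.0e-04 -1.0e+00] open 0.0419 F [-0.2  0.2 -0.9] 29.999980805441737 q6 -1.41
[0.4618, 0.0205, 0.028] -> [-0.002  -0.0001  0.0724]
[0.4618, 0.0205, 0.077] 320.3298094112002 222.28699551421175
[0.4618, 0.0205, 0.032] 320.5463025275741 202.3770965171565
```

View pics/w4.png

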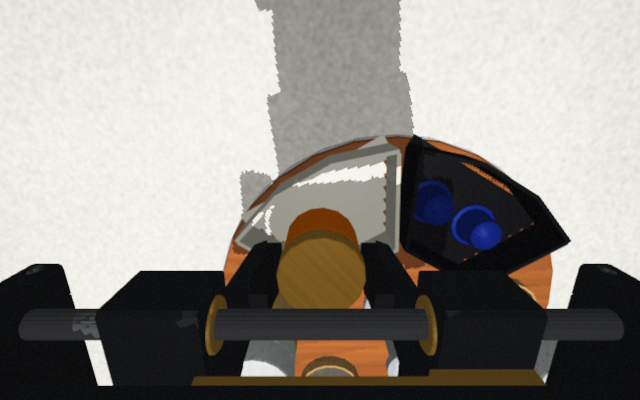

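w4: the marmalade jar is held upright over the white bin, with its floor target at (320,202). The bin wall leaves about 41 mm on the left and 60 mm on the right, so I'll shift +y by 8 mm to centre the fingers. Both blue capsules lie in the black bin at (433,200) and (480,228).

Scaled: 0.07 m is 0.14, 0.03 m is 0.06.

Emit:
servo_tool --series '[[[-0.004,0.016,0],[0,0,0],0],[[-0.004,0.016,0.03],[0,0,0],0],[[-0.004,0.016,0.06],[0,0,0],0],[[-0.004,0.016,0.09],[0,0,0],0],[[-0.004,0.016,0.116],[0,0,0],0],[[-0.004,0.016,0.132],[0,0,0],0],[[-0.004,0.016,0.14],[0,0,0],0],[[-0.004,0.016,0.14],[0,0,0],0],[[-0.004,0.016,0.14],[0,0,0],0]]'

```text
time: 21.47
tool_pos: [0.4657, 0.029, 0.0315]
ee_rot: [0.185, 0.983, 0.0, 0.001]
wrist_force: [0.9, -0.0, -1.2]
opening: 0.0416
gripper_force: 30.0
```

Scaled: -0.13 m is -0.26, -0.09 m is -0.18.

Emit:
servo_tool --series '[[[0,0,0.004],[0,0,0],0],[[0,0,0.004],[0,0,0],0.52],[[0,0,0.004],[0,0,0],0.56],[[0,0,0.004],[0,0,0],0.56],[[0,0,0.004],[0,0,0],0.56],[[0,0,-0.02],[0,0,0],0.56],[[0,0,-0.06],[0,0,0],0.56],[[0,0,-0.12],[0,0,0],0.56],[[0,0,-0.18],[0,0,0],0.56],[[0,0,-0.26],[0,0,0],0.56],[[0,0,-0.26],[0,0,0],0.56]]'

```text
time: 22.38
tool_pos: [0.4679, 0.0286, 0.1671]
ee_rot: [0.185, 0.983, -0.0, 0.006]
wrist_force: [-0.1, -0.0, 1.3]
opening: 0.0494
gripper_force: 0.0
```

```bash
python3 chk.py
cat > lids.py <<'E'
from m import *
ax=np.array([.5755,.0379])
for n in("scene","side","wrist"):
    im,d=get_image(n); save("last_"+n,im); P=cloud(n,d); h=cv2.cvtColor(im,cv2.COLOR_RGB2HSV).astype(int); Z=P[...,2]
    A=(np.hypot(P[...,0]-ax[0],P[...,1]-ax[1])<.15)&(d>0)
    for m,c in comps(A&(Z>.117)&(Z<.130)&(h[...,2]>75),60):
        q=P[m]; q=q[q[:,2]>np.median(q[:,2])-.004];v=q.mean(0); r=v[:2]-ax; print(n,"lid",c.round(),m.sum(),v.round(4),"ang",np.degrees(np.arctan2(r[1],r[0])).round(2),"r",np.hypot(*r).round(4),"RED" if np.median(h[m][:,1])>120 else "")
    for m,c in comps(A&(Z>.133)&(Z<.15)&(h[...,2]<75)&(np.hypot(P[...,0]-ax[0],P[...,1]-ax[1])<.045),30): q=P[m]; print(n,"handle",c.round(),m.sum(),q.mean(0).round(4),cv2.minAreaRect(q[:,:2].astype(np.float32)))
E
python3 lids.py; python3 go.py 0.5755 0.0379 0.15
```

```text
wrist blue [400. 176.] 1045 [0.4852 0.1041 0.05  ] z 0.028 0.066 r,ang 0.112 143.8
wrist blue [435. 196.] 1109 [0.5185 0.1316 0.0457] z 0.028 0.06 r,ang 0.11 121.3
wrist jam [320. 187.] 1680 [0.4609 0.0304 0.0737] 0.0768
wrist jam [277. 254.] 124 [ 0.5172 -0.0402  0.0545] 0.082
scene blue [335. 170.] 32 [0.5265 0.1336 0.0582] z 0.031 0.064 r,ang 0.108 117.1
scene jam [301. 183.] 128 [0.4658 0.0261 0.0751] 0.082
side jam [278. 208.] 137 [0.4628 0.0254 0.0756] 0.0823
side jam [310. 224.] 59 [ 0.5153 -0.0633  0.0567] 0.0818
scene lid [362. 165.] 184 [0.6138 0.1354 0.1238] ang 68.54 r 0.1048 
scene lid [370. 192.] 202 [0.6798 0.0538 0.1236] ang 8.69 r 0.1055 
scene lid [307. 201.] 213 [ 0.5378 -0.0595  0.1234] ang -111.17 r 0.1044 
scene lid [343. 210.] 210 [ 0.6414 -0.0432  0.1237] ang -50.91 r 0.1045 RED
scene handle [335. 179.] 94 [0.5764 0.0372 0.1395] ((0.57560133934021, 0.03718706592917442), (0.019130641594529152, 0.06143881380558014), 66.18460083007812)
side lid [300. 153.] 167 [0.6136 0.1361 0.1225] ang 68.8 r 0.1053 
side lid [333. 161.] 172 [0.679  0.0528 0.1233] ang 8.2 r 0.1045 
side lid [342. 187.] 196 [ 0.6407 -0.0437  0.1233] ang -51.37 r 0.1045 RED
side lid [315. 206.] 217 [ 0.5365 -0.0596  0.1233] ang -111.78 r 0.105 
side handle [307. 175.] 97 [0.5725 0.0375 0.1386] ((0.5750654339790344, 0.03971586376428604), (0.022040382027626038, 0.05591147020459175), 68.46076965332031)
wrist lid [272. 304.] 135 [ 0.5233 -0.0381  0.1229] ang -124.47 r 0.0922 
wrist lid [259. 344.] 273 [ 0.5551 -0.0632  0.1245] ang -101.43 r 0.1031 
wrist handle [384. 353.] 519 [0.5872 0.0353 0.1404] ((0.5879771709442139, 0.03623109310865402), (0.016421183943748474, 0.02854028344154358), 68.12594604492188)
t 22.6833 tcp [0.4646 0.0291 0.1596] yaw 158.67 tilt [-2.8e-03  5.0e-04 -1.0e+00] open 0.0496 F [ 0.5  0.3 -0.9] 0.0 q6 -1.39
[0.5755, 0.0379, 0.15] -> [-0.1002  0.0485  0.0093]
```

Jar upright in the white bin (lid at z≈0.076), capsules in the black one, jars unmoved (tray at −21.3°). Now the handle.

Scaled: -0.1 m is -0.2, 0.0485 m is 0.097.

Emit:
servo_tool --series '[[[-0.04,0.02,0],[0,0,0],0.56],[[-0.09,0.044,0],[0,0,0],0.56],[[-0.14,0.068,0],[0,0,0],0.56],[[-0.18,0.088,0],[0,0,0],0.56],[[-0.2,0.097,0],[0,0,0],0.56],[[-0.2,0.097,0],[0,0,0],0.56],[[-0.2,0.097,0],[0,0,0],0.56],[[-0.2,0.097,0],[0,0,0],0.56]]'

```text
time: 23.35
tool_pos: [0.575, 0.0379, 0.1602]
ee_rot: [0.185, 0.983, -0.0, -0.001]
wrist_force: [0.6, 0.0, 0.2]
opening: 0.0492
gripper_force: 0.0
```

```bash
python3 go.py 0.5755 0.0379 0.08
python3 - <<'E'
from m import *
s=sense(); M=R.from_quat(s["ee_rot"]).as_matrix(); t=s["tool_pos"]
im,d=get_image("wrist"); P=cloud("wrist",d); q=(P-t)@M
m=(d>0)&(P[...,2]>.13)&(P[...,2]<.148)&(abs(q[...,1])<.03)&(abs(q[...,0])<.05)
for m,c in comps(m,40): k=q[m]; print(c,m.sum(),k.mean(0).round(4),cv2.minAreaRect(k[:,:2].astype(np.float32)))
E
```

```text
t 23.35 tcp [0.575  0.0379 0.1602] yaw 158.67 tilt [-1.8e-03  2.0e-04 -1.0e+00] open 0.0492 F [0.6 0.  0.2] 0.0 q6 -1.34
[0.5755, 0.0379, 0.08] -> [-0.0006  0.0002  0.0802]
[325.66797093 218.02235886] 1789 [0.0033 0.0032 0.0194] ((0.0008050352334976196, 0.0034663835540413857), (0.059053365141153336, 0.015458889305591583), 0.21257463097572327)
```

Scaled: 0.08 m is 0.16, 0.075 m is 0.15.

Emit:
servo_tool --series '[[[0,0.003,0.04],[0,0,0],0.56],[[0,0.003,0.08],[0,0,0],0.56],[[0,0.003,0.12],[0,0,0],0.56],[[0,0.003,0.15],[0,0,0],0.56],[[0,0.003,0.16],[0,0,0],0.56],[[0,0.003,0.16],[0,0,0],0.56],[[0,0.003,0.16],[0,0,0],0.3],[[0,0.003,0.16],[0,0,0],0],[[0,0.003,0.16],[0,0,0],0],[[0,0.003,0.16],[0,0,0],0],[[0,0.003,0.16],[0,0,0],0],[[0,0.003,0.16],[0,0,0],0]]'

```text
time: 24.4
tool_pos: [0.5774, 0.0409, 0.0814]
ee_rot: [0.185, 0.983, 0.002, 0.001]
wrist_force: [4.7, 9.6, 0.3]
opening: 0.016
gripper_force: 30.0
```

```bash
python3 go.py 0.5755 0.0379 0.08
```

```text
t 24.4 tcp [0.5774 0.0409 0.0814] yaw 158.67 tilt [ 0.0028  0.0031 -1.    ] open 0.016 F [4.7 9.6 0.3] 30.00463044620119 q6 -1.34
[0.5755, 0.0379, 0.08] -> [ 0.0007 -0.0035  0.0014]
```

Scaled: 0.0015 m is 0.003.

Emit:
servo_tool --series '[[[0,0.003,0],[0,0,0],0],[[0,0.003,0],[0,0,0],0],[[0,0.003,0],[0,0,0],0]]'

```text
time: 24.65
tool_pos: [0.5774, 0.0408, 0.0814]
ee_rot: [0.185, 0.983, 0.0, 0.0]
wrist_force: [-0.4, 1.3, 5.2]
opening: 0.0158
gripper_force: 30.0
```

Scaled: 23 degrees is 0.1278.

Emit:
servo_tool --series '[[[0,0,0],[0,0,0.0056],0],[[0,0,0],[0,0,0.0139],0],[[0,0,0],[0,0,0.0278],0],[[0,0,0],[0,0,0.0417],0],[[0,0,0],[0,0,0.0556],0],[[0,0,0],[0,0,0.0694],0],[[0,0,0],[0,0,0.0833],0],[[0,0,0],[0,0,0.0972],0],[[0,0,0],[0,0,0.1111],0],[[0,0,0],[0,0,0.1222],0],[[0,0,0],[0,0,0.1278],0],[[0,0,0],[0,0,0.1278],0]]'

```text
time: 25.65
tool_pos: [0.5771, 0.0404, 0.0814]
ee_rot: [0.378, 0.926, -0.0, 0.0]
wrist_force: [-2.5, 0.9, 6.0]
opening: 0.0156
gripper_force: 30.0
```

```bash
python3 go.py 0.577 0.040 0.08; python3 lids.py | grep lid
```

```text
t 25.65 tcp [0.5771 0.0404 0.0814] yaw 135.58 tilt [ 4.e-04 -4.e-04 -1.e+00] open 0.0156 F [-2.5  0.9  6. ] 30.001039593480527 q6 -0.93
[0.577, 0.04, 0.08] -> [-0.0002 -0.0003  0.0014]
scene lid [370. 175.] 164 [0.6514 0.1123 0.1235] ang 44.44 r 0.1063 
scene lid [300. 191.] 204 [ 0.5022 -0.0366  0.1238] ang -134.54 r 0.1045 
scene lid [363. 202.] 214 [0.6778 0.0121 0.1235] ang -14.14 r 0.1055 
scene lid [327. 210.] 210 [ 0.6042 -0.0621  0.1238] ang -74.0 r 0.104 RED
side lid [341. 170.] 181 [0.6767 0.0119 0.1235] ang -14.42 r 0.1044 
side lid [335. 196.] 207 [ 0.6033 -0.063   0.1231] ang -74.61 r 0.1046 RED
side lid [300. 206.] 220 [ 0.5012 -0.0367  0.1232] ang -134.9 r 0.1053 
wrist lid [113. 262.] 7826 [ 0.5021 -0.0307  0.1246] ang -136.92 r 0.1005 
wrist lid [528. 263.] 7746 [0.6466 0.1163 0.1241] ang 47.82 r 0.1058
```

Scaled: 28 degrees is 0.1556.

Emit:
servo_tool --series '[[[0,0,0],[0,0,0.0056],0],[[0,0,0],[0,0,0.0167],0],[[0,0,0],[0,0,0.0306],0],[[0,0,0],[0,0,0.0444],0],[[0,0,0],[0,0,0.0583],0],[[0,0,0],[0,0,0.0722],0],[[0,0,0],[0,0,0.0861],0],[[0,0,0],[0,0,0.1],0],[[0,0,0],[0,0,0.1139],0],[[0,0,0],[0,0,0.1278],0],[[0,0,0],[0,0,0.1417],0],[[0,0,0],[0,0,0.1556],0]]'

```text
time: 26.8
tool_pos: [0.5765, 0.0401, 0.0814]
ee_rot: [0.591, 0.807, -0.001, -0.0]
wrist_force: [-5.5, -2.1, 8.1]
opening: 0.0157
gripper_force: 30.0
```

Scaled: 30 degrees is 0.1667.

Emit:
servo_tool --series '[[[0,0,0],[0,0,0.0139],0],[[0,0,0],[0,0,0.0278],0],[[0,0,0],[0,0,0.0417],0],[[0,0,0],[0,0,0.0556],0],[[0,0,0],[0,0,0.0694],0],[[0,0,0],[0,0,0.0833],0],[[0,0,0],[0,0,0.0972],0],[[0,0,0],[0,0,0.1111],0],[[0,0,0],[0,0,0.125],0],[[0,0,0],[0,0,0.1389],0],[[0,0,0],[0,0,0.1528],0],[[0,0,0],[0,0,0.1667],0]]'

```text
time: 27.8
tool_pos: [0.5759, 0.0401, 0.0814]
ee_rot: [0.78, 0.626, -0.001, -0.0]
wrist_force: [-8.6, -2.4, 10.2]
opening: 0.0159
gripper_force: 30.0
```

Scaled: 28 degrees is 0.1556.

Emit:
servo_tool --series '[[[0,0,0],[0,0,0.0139],0],[[0,0,0],[0,0,0.0278],0],[[0,0,0],[0,0,0.0417],0],[[0,0,0],[0,0,0.0556],0],[[0,0,0],[0,0,0.0694],0],[[0,0,0],[0,0,0.0833],0],[[0,0,0],[0,0,0.0972],0],[[0,0,0],[0,0,0.1111],0],[[0,0,0],[0,0,0.125],0],[[0,0,0],[0,0,0.1389],0],[[0,0,0],[0,0,0.15],0],[[0,0,0],[0,0,0.1556],0]]'

```text
time: 28.8
tool_pos: [0.5753, 0.0403, 0.0814]
ee_rot: [0.908, 0.419, -0.002, -0.0]
wrist_force: [-10.5, -1.6, 9.9]
opening: 0.0156
gripper_force: 30.0
```

Scaled: 10.5 degrees is 0.0583.

Emit:
servo_tool --series '[[[0,0,0],[0,0,0.0056],0],[[0,0,0],[0,0,0.0167],0],[[0,0,0],[0,0,0.0306],0],[[0,0,0],[0,0,0.0444],0],[[0,0,0],[0,0,0.0583],0],[[0,0,0],[0,0,0.0722],0],[[0,0,0],[0,0,0.0861],0],[[0,0,0],[0,0,0.0972],0],[[0,0,0],[0,0,0.1028],0],[[0,0,0],[0,0,0.1056],0],[[0,0,0],[0,0,0.1056],0],[[0,0,0],[0,0,0.1056],0]]'

```text
time: 29.8
tool_pos: [0.575, 0.0406, 0.0813]
ee_rot: [0.964, 0.264, -0.002, -0.0]
wrist_force: [-11.0, 0.7, 12.1]
opening: 0.0158
gripper_force: 30.0
```

```bash
python3 go.py 0.577 0.040 0.08; python3 lids.py
```

```text
t 29.8 tcp [0.575  0.0406 0.0813] yaw 30.65 tilt [-4.3e-03 -3.0e-04 -1.0e+00] open 0.0158 F [-11.    0.7  12.1] 30.01993944402784 q6 0.9
[0.577, 0.04, 0.08] -> [0.0014 0.0015 0.0013]
scene lid [303. 170.] 166 [0.47   0.0378 0.1236] ang -179.94 r 0.1055 RED
scene lid [304. 198.] 208 [ 0.5244 -0.0532  0.1232] ang -119.28 r 0.1045 
scene lid [337. 211.] 223 [ 0.6294 -0.0518  0.1236] ang -58.98 r 0.1047 
side lid [276. 167.] 162 [0.5212 0.1268 0.123 ] ang 121.42 r 0.1041 
side lid [340. 190.] 198 [ 0.6286 -0.0524  0.123 ] ang -59.53 r 0.1047 
side lid [277. 194.] 202 [0.4704 0.0371 0.1234] ang -179.59 r 0.1051 RED
side lid [310. 207.] 218 [ 0.5232 -0.0534  0.1231] ang -119.81 r 0.1052 
side handle [306. 177.] 97 [0.5665 0.0323 0.1392] ((0.5728657841682434, 0.0336470827460289), (0.03978831321001053, 0.046460025012493134), 82.01753997802734)
wrist lid [113. 262.] 7759 [0.5255 0.1316 0.1244] ang 118.1 r 0.1062 
wrist lid [528. 263.] 7793 [ 0.6301 -0.046   0.1246] ang -56.93 r 0.1001 
wrist handle [321. 267.] 4601 [0.5847 0.0468 0.1407] ((0.5819442868232727, 0.045226290822029114), (0.04091351479291916, 0.03814299777150154), 71.91130828857422)
```

Scaled: -0.0013 m is -0.0026, -0.001 m is -0.002, 0.5 degrees is 0.0028.

Emit:
servo_tool --series '[[[-0.001,-0.0006,-0.001],[0,0,0.0011],0],[[-0.0026,-0.0016,-0.002],[0,0,0.0022],0],[[-0.0026,-0.0016,-0.002],[0,0,0.0028],0],[[-0.0026,-0.0016,-0.002],[0,0,0.0028],0],[[-0.0026,-0.0016,-0.002],[0,0,0.0028],0],[[-0.0026,-0.0016,-0.002],[0,0,0.0028],0]]'

```text
time: 30.45
tool_pos: [0.5751, 0.0406, 0.0814]
ee_rot: [0.966, 0.26, -0.001, -0.0]
wrist_force: [-2.9, 0.2, -3.2]
opening: 0.0155
gripper_force: 30.0
```

```bash
python3 go.py; python3 lids.py|grep -E "scene|side"; python3 chk.py
python3 - <<'E'
import cv2,numpy as np
a=cv2.imread("pics/last_scene.png")[130:260,260:400];b=cv2.imread("pics/last_side.png")[130:260,240:380]
cv2.imwrite("pics/fin.png",cv2.resize(np.hstack([a,b]),None,fx=2.8,fy=2.8,interpolation=cv2.INTER_CUBIC))
E
```

```text
t 30.45 tcp [0.5751 0.0406 0.0814] yaw 30.17 tilt [-0.0015  0.     -1.    ] open 0.0155 F [-2.9  0.2 -3.2] 30.005645197816193 q6 0.91
scene lid [303. 169.] 163 [0.4701 0.0389 0.1237] ang 179.48 r 0.1054 RED
scene lid [304. 198.] 212 [ 0.5239 -0.0543  0.1236] ang -119.26 r 0.1056 
scene lid [337. 211.] 223 [ 0.6287 -0.0528  0.1237] ang -59.61 r 0.1051 
side lid [276. 167.] 160 [0.5209 0.1271 0.1233] ang 121.49 r 0.1045 
side lid [340. 190.] 198 [ 0.6271 -0.0522  0.1234] ang -60.2 r 0.1039 
side lid [277. 194.] 205 [0.4702 0.0374 0.1232] ang -179.75 r 0.1053 RED
side lid [310. 207.] 215 [ 0.5229 -0.0528  0.1233] ang -120.11 r 0.1048 
side handle [306. 177.] 96 [0.5661 0.0327 0.1392] ((0.5740569829940796, 0.03353956341743469), (0.039217300713062286, 0.04607181251049042), 78.7671890258789)
wrist blue [365.  65.] 2621 [0.676  0.0684 0.0563] z 0.031 0.063 r,ang 0.105 16.9
wrist blue [421.  98.] 2536 [0.6777 0.0267 0.0549] z 0.032 0.063 r,ang 0.103 -6.3
wrist jam [205. 239.] 66 [0.5126 0.107  0.0454] 0.0651
scene blue [368. 211.] 157 [0.6814 0.0515 0.0547] z 0.028 0.063 r,ang 0.107 7.3
side blue [337. 180.] 36 [0.6814 0.0283 0.0559] z 0.029 0.063 r,ang 0.106 -5.2
side jam [277. 183.] 30 [0.5098 0.1115 0.0699] 0.0832
```

View pics/fin.png

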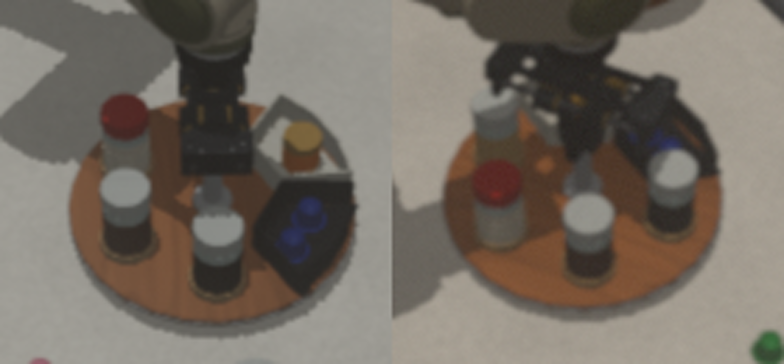

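The final view shows the red lid at front (125,115 in the scene half), within about 0.3° of straight. The marmalade jar is upright in the white bin at (302,145), the capsules are in the black bin at (310,213) and (293,240), and the jars are all standing with the handle gripped. Settle briefly, then hand in.

Emit:
servo_tool --series '[[[0,0,0],[0,0,0],0],[[0,0,0],[0,0,0],0],[[0,0,0],[0,0,0],0],[[0,0,0],[0,0,0],0],[[0,0,0],[0,0,0],0],[[0,0,0],[0,0,0],0]]'

```text
time: 31.25
tool_pos: [0.5751, 0.0406, 0.0814]
ee_rot: [0.966, 0.26, -0.001, -0.0]
wrist_force: [-4.4, -2.1, -10.8]
opening: 0.0155
gripper_force: 30.0
```

```bash
python3 -c "
from rig import *
print(sign_off())"
```

```text
the job is handed in; nothing more can be done
None
```

The job is handed in at about 31 s: both blue capsules are in the black bin, the marmalade jar is upright in the white bin, and the red-lidded jar faces front (within about 0.5° by camera) with the handle still gripped; the first capsule needed a second try, and I saw nothing else disturbed.

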